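Hold the hidden bolt head of a worktop bracket against the spanner

TASK

The spanner on the front nut of the steel bracket drags the bolt round by its weight; the bolt's six-sided head sits hidden in the narrow gap between the bracket's two cheeks. First move the grinder or spice jar, whichever stands hard against the bracket, at least 15 cm from the bolt and leave it standing on the worktop. Then reach down into the gap, grip the bolt head, turn it until the spanner handle is level and finish while still gripping the head so that it cannot turn back, never touching the spanner and leaving the honey jar and the mug alone.

Things in the scene. Friction and masses are not known exactly. Their poses are not given: they have to be found in the camera images.
- bracket: fixed U-shaped steel bracket. Origin: on the worktop below the bolt head's centre; x (along the bolt) points away from the robot, yaw within 0.3. Two cheeks 6 mm thick, y -26 to +26 mm, top 87 mm up, inner faces at x = -28 and +28 mm: the gap, open above and at both y ends. Base plate 150 x 56 x 8 mm; a tongue to y = -108 mm at x = -41 mm carries the spanner's rest pin.
- bolt_head (a point): dark steel hexagon midway between the cheeks, 24 mm across flats, 26 mm long along the bolt (bracket's x); origin at its centre, 75 mm above the worktop, on the bolt's axis, about which it turns with nut and spanner. At joint 0 two flats stand upright, facing the bracket's +y and -y: grip them from straight above, fingers closing along y.
- pivot (a joint): turn of bolt, nut and spanner together, rad: 0 = handle on the rest pin, sloping 0.30 down to the bracket's -y; grows as the handle rises; 0.30 = level; stop at 0.9. It grows about the bracket's -x axis: a gripper holding the head from above leans its upper end towards the bracket's +y. The spanner's weight (0.04 to 0.1 N m) drives it back to 0.
- spanner_tip (a point): centre of the hole in the handle end of the flat steel ring spanner on the nut, 122 mm from the bolt's axis. Ring round the nut 36 mm across, 8 mm thick, in front of the front cheek, 42 mm nearer the robot than the bolt head's centre; handle 13 mm high, 6 mm thick, 133 mm long from the axis. It is not to be touched.
- dark_grinder: upright salt grinder, 49 mm across, 123 mm tall, black upper half, grey lower half, 0.14 to 0.22 kg; origin at the centre of its underside. Either it or the spice jar stands against the bracket's +y side, its centre 56 to 70 mm from the bolt head's; the other stands well away.
- spice_jar: upright glass spice jar with a red cap, 45 mm across and 106 mm tall, about 0.11 kg; origin at the centre of its underside. See dark_grinder. (Three such jars at the back wall on the far right are not meant.)
- honey_jar: amber honey jar with a gilt lid, 58 mm across, 74 mm tall; origin at the centre of its underside; bystander, stays where it is.
- mug: small white cup with handle, 62 x 88 x 50 mm, the one nearer the middle of the worktop, right of the bracket; origin at the centre of its underside; bystander, stays where it is.
Not all that is in view belongs to the job. There is more than one size of the bracket; the one meant has the size given above.

How it is judged:
On the way, in this order (a step that is already met when the one before it is completed fails the run):
1. grinder and spice jar both stand released and upright on the worktop, clear of the bracket (horizontal distance between each of dark_grinder, spice_jar and bolt_head above 0.13 m and angle between each of dark_grinder, spice_jar's own z axis and vertical below 0.15 rad and height (world z) of dark_grinder between -0.01 and 0.01 m and linear speed of each of dark_grinder, spice_jar below 0.03 m/s and height (world z) of spice_jar between -0.01 and 0.01 m and contact force between the fingers and dark_grinder below 0.1 N and contact force between the fingers and spice_jar below 0.1 N), for 0.2 s.
2. the fingers grip the bolt head and lift the spanner off its rest pin (contact force between the fingers and pivot above 4 N and value of joint pivot above 0.1 rad), for 0.2 s.
At the end, for the whole second after the job is handed in: the fingers grip the bolt head (more than 4 N, head within 25 mm of the point between the pads) and hold it still with the spanner level (joint 0.17 to 0.43 rad); grinder and spice jar stand upright and at rest on the worktop, released, each more than 13 cm from the bolt head (all of step 1 and contact force between the fingers and pivot above 4 N and distance between the grasp point and bolt_head below 0.025 m and value of joint pivot between 0.17 and 0.43 rad and velocity of joint pivot between -0.1 and 0.1 rad/s); the arm keeps its last pose, push and grip.
It fails at once if the robot touches the spanner (contact force between any of the arm, the fingers and pivot_c3 above 1 N or contact force between any of the arm, the fingers and pivot_c4 above 1 N or contact force between any of the arm, the fingers and pivot_c5 above 1 N).
It fails at once if grinder or spice jar knocked over (angle between any of dark_grinder, spice_jar's own z axis and vertical above 0.7 rad).
It fails at once if honey jar or mug disturbed (distance of any of honey_jar, mug from where it was at the start of the episode above 0.03 m).
It also fails if it takes over 48 s, if anything falls off the work surface, if the arm or the gripper's body presses on something with over 40 N, if the wrist force passes 120 N, or if a joint passes its speed limit or range.

ROBOT

A 6-joint arm with a two-finger parallel gripper is mounted at the origin on a cart in front of the work surface, level with it; the furniture and walls round the work are solid. World frame = base frame: x ahead of the robot, y to its left, z up, the work surface at z = 0. Lengths are in m, angles in rad, forces in N, time in s.
With the tool pointing down it reaches from about 0.275 to 0.825 m from the base axis. Payload 4.9 kg.
Tool frame: the origin (TCP) lies at the very end of the fingers, on their centre line; the grasp point (between the pads) lies ctrl.hold_point_z behind it (ctrl.hold_point_z is the distance from the TCP to the grasp point, in m); z points along the fingers, y is the line along which they close (so a half turn about z gives the same grasp; the last joint's range is limited). The gripper opens to 85 mm and grips with 20 to 120 N. Pads are 22 mm wide; open, the fingers measure 114 mm over their backs; the gripper's body (76 mm by 85 mm) begins 54 mm behind the grasp point. The pads swing forward as they close: fully open they stand 13 mm farther back than shut.
Start: joints at [-0.134, 0.326, -0.193, 1.052, 0, 1.437], TCP at [0.55, 0, 0.231] pointing down, gripper open.
Joint ranges: [-2.65, 2.65], [-0.97, 1.79], [-1.3, 1.35], [-1.93, 2.1], [-1.47, 1.37], [-3.14, 3.14]. Speed limits (rad/s): [2.57, 2.57, 3.14, 3.14, 3.14, 3.14].

INTERFACE

Orientations are given as a unit quaternion [w, x, y, z].
In Python, from plant import readout, eyes, ctrl gives the robot as it stands.
- The arm moves only by the tool jog_arm, never from a script. Its argument "increments" is a list of rows, each a list of 4 numbers: the shift along the world's x, y, z in mm, then the turn about the world's z in degrees. In form: [[dx, dy, dz, twist], ...]. A call has exactly 10 rows; each row shifts and turns the commanded pose from where the row before left it; what a row does not reach is not made up. A row lasts 1/8 s, in which the tool goes at most 62.5 mm and 10.7 degrees, less where a joint would pass 70% of its speed; a pose out of reach is approached as far as the arm can. A call with a gripper value outside its range is refused whole. "fingers" is the finger opening in mm, from 0 to 85.4, set as the call begins (left out, the last holds). The fingers move at their own pace and stop on an object; "squeeze" is the grip in N (left out, the last holds). Time passes only in rows, so rows that do not move let the fingers close, or fill a call up. It gives the time, the measured TCP pose, the force, the opening and the grip force at its end, in the units of the state.
- readout.sense(): the state, without advancing time (a new reading comes with each control period).
- eyes.grab_frame(name): name is "scene" or "side" or "wrist"; returns a dict with "color" (400x640x3 uint8, red, green, blue), "camera_matrix" (3x3 intrinsics, pixels), "R" (3x3) and "t" (3): a world point X has camera coordinates R X + t; the wrist camera has in their place "tool_from_camera" (4x4, takes a point from camera to tool coordinates, whose origin is the TCP and whose axes are the flange's). Camera axes: x right, y down, z forward; pixel columns grow to the right and rows downward; lengths in m; the calibration is good to about 2 mm. A picture is of the moment at which its call begins: read the wrist's pose just before it. There is no depth.
- ctrl.job_done(): hands the job in; it is judged then, once.
The state is a dict: "t": time; "q": joint angles; "qd": joint speeds; "joint_efforts": joint torques, N m; "ee_pos": TCP position; "tcp_rot": TCP orientation; "wrist_force": force on the tool from outside, world axes, zero at the start; "moment": the same for the moment, N m; "opening": opening from 0.0 (shut) to 1.0 (fully open); "finger_force": force on a finger pad.
Only numpy, scipy, OpenCV 4.12 (cv2) and the standard library are available. Lean on these libraries where they do the work, as an engineer would, in place of code of your own. Each camera call takes 0.05 s, during which the arm holds its last target. There are 200 camera calls.

## Working session

There is one attempt and no reset: what is moved stays moved. The work goes in short steps, Python scripts to look and compute and a tool call to move; the robot and the scene stay as the last step left them, time stands still between calls to the robot, and variables do not carry over. Pictures are saved under pics/ and viewed, at most 10 in all, crops included, and the job is handed in when it is done.

Besides the shell and the picture viewer there is one more tool, called after "Emit:" as name(argument=value, ...) on one line, values as JSON. jog_arm: Moves the arm, as the interface text tells. Its arguments: {"type":"object","properties":{"increments":{"type":"array","items":{"type":"array","items":{"type":"number"}}},"fingers":{"type":"number"},"squeeze":{"type":"number"}},"required":["increments"]}

```bash
mkdir -p pics; cat > h.py <<'E'
import cv2,numpy as np
from plant import readout,eyes,ctrl
def save(n,f):
    s=readout.sense(); d=eyes.grab_frame(n); cv2.imwrite('pics/'+f,d['color'][...,::-1]); return s,d
def Rq(q):
    from scipy.spatial.transform import Rotation as R
    return R.from_quat([q[1],q[2],q[3],q[0]]).as_matrix()
def ray(d,u,v,s=None):
    r=np.linalg.inv(d['camera_matrix'])@[u,v,1]
    if 'R' in d: R=np.array(d['R']);t=np.array(d['t']); return -R.T@t,R.T@r
    T=np.array(d['tool_from_camera']);A=Rq(s['tcp_rot']); return A@T[:3,3]+s['ee_pos'],A@T[:3,:3]@r
def hit(d,u,v,z,s=None):
    o,r=ray(d,u,v,s); return o+r*(z-o[2])/r[2]
E
python3 - <<'E'
from h import *
import pickle
o={}
for n in('scene','side','wrist'): o[n]=save(n,n+'0.png')
pickle.dump(o,open('f0.pkl','wb'))
s=o['wrist'][0];print(s);print(ctrl.hold_point_z)
for n in('scene','side'):
  d=o[n][1];print(n,-np.array(d['R']).T@d['t'],d['camera_matrix'][0])
E
```

```text
{'t': 0.1, 'q': array([-1.34202321e-01,  3.26857269e-01, -1.93449263e-01,  1.05201979e+00,
        3.40859247e-05,  1.43662475e+00]), 'qd': array([-3.07921386e-05, -1.83454717e-06,  3.06241050e-04,  5.28969824e-04,
       -4.11417397e-04, -5.14312468e-04]), 'joint_efforts': array([-1.63831678e-04, -4.44239044e+01,  2.63037515e+01,  7.96647771e-03,
       -2.12530945e-04,  1.93304103e-06]), 'ee_pos': array([5.49492362e-01, 8.91564056e-05, 2.30600093e-01]), 'tcp_rot': array([-6.18773791e-04,  7.07117451e-01,  7.07095697e-01, -4.50149997e-04]), 'wrist_force': array([ 1.44191139, -0.09173292, -0.59183812]), 'moment': array([ 0.04321259, -0.04277476, -0.03742285]), 'finger_force': 0.0, 'opening': 0.9958877707615338}
0.0187
scene [-0.05945709 -0.79395068  0.84899429] [420.76478429   0.         321.71522025]
side [ 0.41576662 -0.96005071  0.61600466] [434.07985515   0.         322.59908495]
```

View pics/scene0.png

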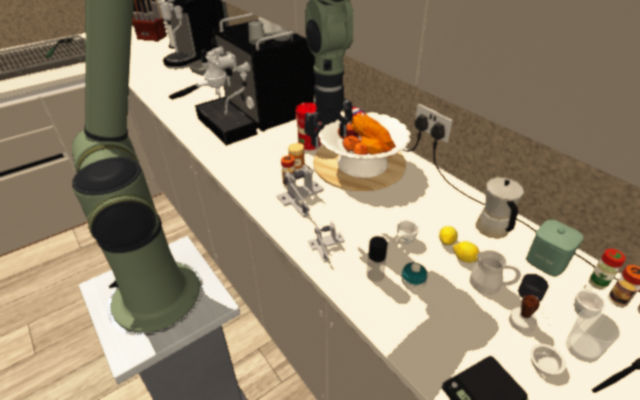

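View pics/side0.png

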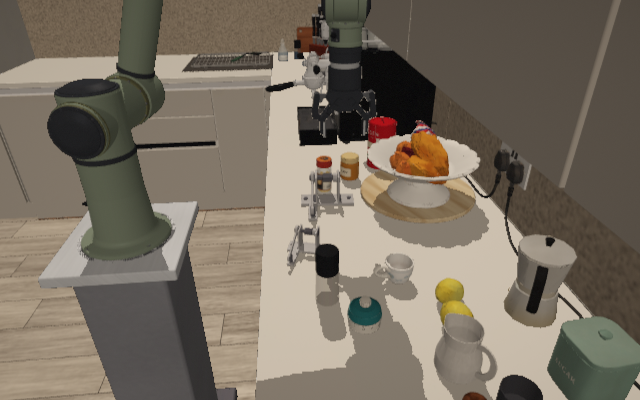

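View pics/wrist0.png

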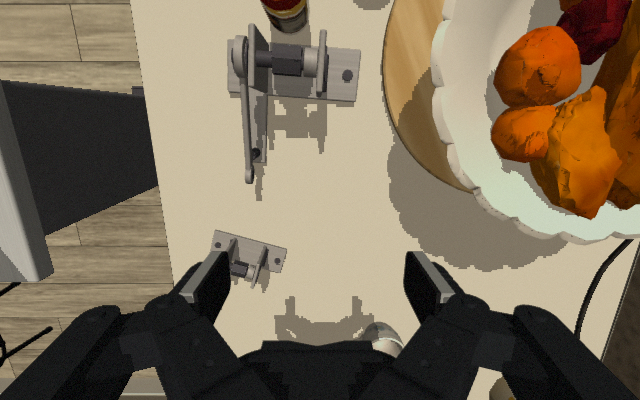

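The wrist view shows the large bracket with its head near (288,58). The spice jar (red cap, about (285,5)) stands against its +y side. The honey jar is beside it at (370,0), the grinder is away at side (327,260), and the small bracket is a decoy.

```bash
python3 - <<'E'
from h import *
import pickle
o=pickle.load(open('f0.pkl','rb'))
w=o['wrist'];f=lambda n,u,v,z:print(n,u,v,z,hit(o[n][1],u,v,z,o[n][0])[:3].round(3))
f('wrist',288,58,.085)
f('wrist',250,62,.075);f('wrist',318,60,.075)
f('wrist',230,38,.008);f('wrist',361,48,.008);f('wrist',228,93,.008);f('wrist',357,102,.008)
f('wrist',255,154,.03);f('wrist',251,182,.03)
f('side',324,161,.106);f('side',350,156,.074);f('scene',288,160,.106);f('scene',297,150,.074)
f('side',327,250,.123);f('side',400,262,.05);f('side',300,232,.05)
f('scene',377,242,.123);f('scene',405,226,.05)
f('side',423,170,.15)
a=[cv2.resize(o['side'][1]['color'][130:230,260:400,::-1],None,fx=4,fy=4,interpolation=2)]
cv2.imwrite('pics/c1.png',a[0])
E
```

```text
wrist 288 58 0.085 [0.524 0.119 0.085]
wrist 250 62 0.075 [0.488 0.117 0.075]
wrist 318 60 0.075 [0.55  0.119 0.075]
wrist 230 38 0.008 [0.453 0.152 0.008]
wrist 361 48 0.008 [0.598 0.142 0.008]
wrist 228 93 0.008 [0.446 0.095 0.008]
wrist 357 102 0.008 [0.596 0.085 0.008]
wrist 255 154 0.03 [0.478 0.028 0.03 ]
wrist 251 182 0.03 [ 0.472 -0.005  0.03 ]
side 324 161 0.106 [0.519 0.158 0.106]
side 350 156 0.074 [0.608 0.256 0.074]
scene 288 160 0.106 [0.515 0.168 0.106]
scene 297 150 0.074 [0.597 0.242 0.074]
side 327 250 0.123 [ 0.482 -0.288  0.123]
side 400 262 0.05 [ 0.641 -0.247  0.05 ]
side 300 232 0.05 [ 0.436 -0.112  0.05 ]
scene 377 242 0.123 [ 0.476 -0.286  0.123]
scene 405 226 0.05 [ 0.634 -0.237  0.05 ]
side 423 170 0.15 [ 0.748 -0.019  0.15 ]
```

View pics/c1.png

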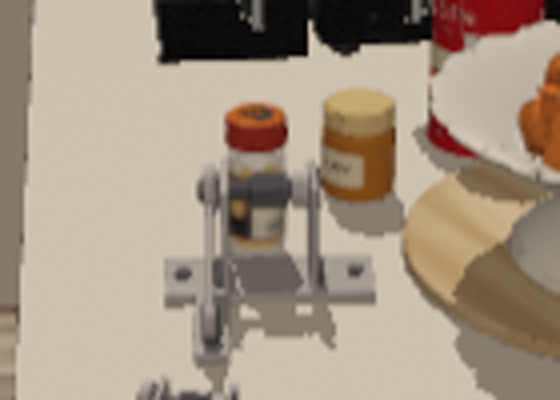

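The spice jar is the one against the bracket. I'll move closer and measure it and the head from above.

Emit:
jog_arm(increments=[[-6,20,0,0],[-6,20,0,0],[-6,20,0,0],[-6,20,0,0],[-2,0,0,0],[0,0,0,0],[0,0,0,0],[0,0,0,0],[0,0,0,0],[0,0,0,0]], fingers=85, squeeze=30)

```text
t: 1.4
ee_pos: [0.5241, 0.0798, 0.2312]
tcp_rot: [-0.0, 0.707, 0.707, -0.0]
wrist_force: [-0.3, 0.2, -0.2]
opening: 0.998
finger_force: 0.0
```

```bash
python3 - <<'E'
from h import *
import pickle
o=save('wrist','w1.png');pickle.dump(o,open('w1.pkl','wb'));print(o[0]['ee_pos'],o[0]['tcp_rot'],o[0]['t'])
E
```

```text
[0.52408557 0.07979146 0.23121881] [-3.75084884e-05  7.07261950e-01  7.06951577e-01 -1.82572593e-05] 1.4
```

View pics/w1.png

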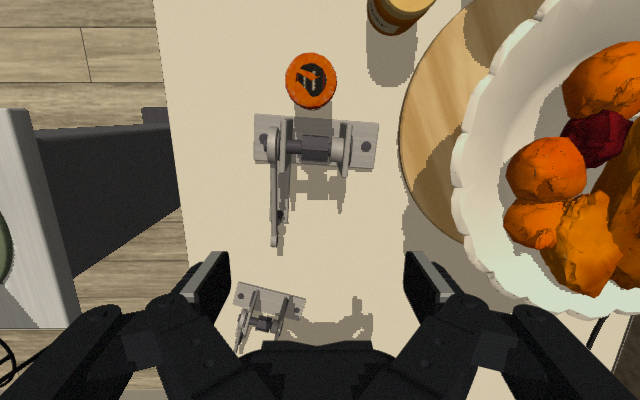

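The jar cap is centred at (311,80) and the head at (316,148). The plate corners are (256,114), (379,123), (374,172) and (253,162), and the honey jar is at (400,8).

```bash
python3 - <<'E'
from h import *
import pickle
s,d=pickle.load(open('w1.pkl','rb'))
for n,u,v,z in [('cap',311,80,.106),('head',316,148,.087),('headflatL',316,136,.08),('headR',316,160,.08),('honeylid',398,5,.07),('edge',168,80,0),('edge',160,0,0)]: print(n,hit(d,u,v,z,s).round(4))
c=np.array([hit(d,u,v,.008,s) for u,v in[(256,114),(379,123),(374,172),(253,162)]]);print(c.round(4),c.mean(0))
E
```

```text
cap [0.5194 0.1786 0.106 ]
head [0.5234 0.1203 0.087 ]
headflatL [0.5234 0.131  0.08  ]
headR [0.5234 0.1078 0.08  ]
honeylid [0.5965 0.2444 0.07  ]
edge [0.35   0.1896 0.    ]
edge [0.3528 0.2709 0.    ]
[[0.4524 0.1514 0.008 ]
 [0.5982 0.1411 0.008 ]
 [0.5955 0.0821 0.008 ]
 [0.4454 0.0946 0.008 ]] [0.52286144 0.11730931 0.008     ]
```

Emit:
jog_arm(increments=[[-1,20,0,0],[-1,20,0,0],[-1,20,0,0],[-1,20,0,0],[-1,20,0,0],[0,1,-35,0],[0,0,-45,0],[0,0,-45,0],[0,0,-35,0],[0,0,-11,0]], fingers=70)

```text
t: 2.7
ee_pos: [0.5173, 0.1811, 0.0582]
tcp_rot: [-0.001, 0.707, 0.707, -0.002]
wrist_force: [0.1, 0.0, 0.3]
opening: 0.821
finger_force: 0.0
```

Emit:
jog_arm(increments=[[0,0,0,0],[0,0,0,0],[0,0,0,0],[0,0,0,0],[0,0,0,0],[0,0,0,0],[0,0,0,0],[0,0,10,0],[0,0,20,0],[0,0,20,0]], fingers=35, squeeze=30)

```text
t: 3.95
ee_pos: [0.5186, 0.1809, 0.1109]
tcp_rot: [-0.0, 0.707, 0.707, -0.0]
wrist_force: [0.2, 0.4, -0.6]
opening: 0.512
finger_force: 30.8
```

Emit:
jog_arm(increments=[[-8,14,0,0],[-12,19,0,0],[-12,19,0,0],[-12,19,0,0],[-12,19,0,0],[-12,19,0,0],[0,0,0,0],[0,0,-20,0],[0,0,-20,0],[0,0,-9,0]])

```text
t: 5.2
ee_pos: [0.45, 0.2895, 0.0605]
tcp_rot: [-0.001, 0.707, 0.707, -0.001]
wrist_force: [-11.4, -0.3, 39.8]
opening: 0.511
finger_force: 32.0
```

Emit:
jog_arm(increments=[[0,0,0,0],[0,0,-1,0],[0,0,0,0],[0,0,0,0],[0,0,0,0],[0,0,0,0],[0,0,0,0],[0,0,0,0],[0,0,0,0],[0,0,0,0]])

```text
t: 6.45
ee_pos: [0.4512, 0.2901, 0.0606]
tcp_rot: [0.0, 0.707, 0.707, 0.0]
wrist_force: [-1.4, -0.3, 5.5]
opening: 0.513
finger_force: 30.7
```

Emit:
jog_arm(increments=[[0,0,0,0],[0,0,0,0],[0,0,0,0],[0,0,0,0],[0,0,0,0],[0,0,30,0],[0,0,40,0],[0,0,40,0],[0,0,30,0],[0,0,0,0]], fingers=70)

```text
t: 7.7
ee_pos: [0.4527, 0.2908, 0.2028]
tcp_rot: [0.001, 0.707, 0.707, 0.002]
wrist_force: [0.2, -0.6, -0.3]
opening: 0.821
finger_force: 0.0
```

Emit:
jog_arm(increments=[[7,-17,0,8.6],[7,-17,0,8.6],[7,-17,0,8.6],[7,-17,0,8.6],[7,-17,0,8.6],[7,-17,0,8.6],[7,-17,0,8.6],[7,-17,0,8.6],[7,-17,0,8.6],[9,-18,0,8.2]], fingers=40)

```text
t: 8.95
ee_pos: [0.5223, 0.1184, 0.1988]
tcp_rot: [-0.001, 0.036, 0.999, -0.0]
wrist_force: [1.7, -0.2, -0.6]
opening: 0.468
finger_force: 0.0
```

```bash
python3 - <<'E'
from h import *
import pickle
o=save('wrist','w2.png');p=save('side','s2.png');pickle.dump((o,p),open('w2.pkl','wb'));s=o[0];print(s['ee_pos'],s['opening'],s['q'],Rq(s['tcp_rot']).round(3))
a=o[1]['color'][...,::-1]; b=cv2.resize(p[1]['color'][130:230,260:420,::-1],(640,400),interpolation=2)
cv2.imwrite('pics/c2.png',cv2.resize(np.vstack([a,b]),None,fx=.75,fy=.75))
E
```

```text
[0.52230473 0.11840956 0.19881845] 0.4675740575646005 [ 8.50673816e-02  3.25612581e-01 -2.80264103e-01  9.67197414e-01
  1.27125436e-05  1.56969615e-01] [[-0.997  0.072 -0.002]
 [ 0.072  0.997 -0.   ]
 [ 0.002 -0.    -1.   ]]
```

View pics/c2.png

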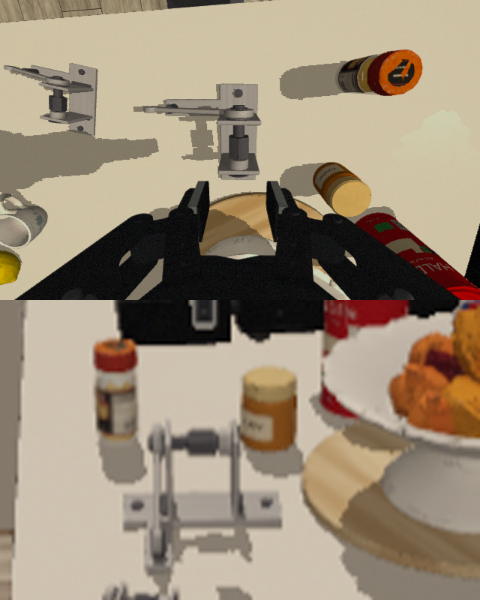

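The jar stands upright, clear of the bracket. The head, near (319,200), is centred between the fingers. The jog can't tilt the tool, so I plan to turn the head by pushing the pad tips +y above the bolt's axis. First I'll work out the height of the pad tips.

```bash
python3 - <<'E'
from h import *
import pickle
(s,d),_=pickle.load(open('w2.pkl','rb'))
T=np.array(d['tool_from_camera']);print(T.round(3));K=d['camera_matrix']
for u,v in[(277,241),(272,241),(357,241),(362,241)]:
  r=T[:3,:3]@np.linalg.inv(K)@[u,v,1]; y=.02*np.sign(r[1]) ; print(u,v,(T[:3,3]+r*(y-T[1,3])/r[1]).round(4))
print([hit(d,u,200,.087,s).round(4) for u in(305,319,333)])
g=cv2.cvtColor(d['color'],7)
for v in range(234,252,2): print(v,g[v,252:284:2],g[v,352:384:2])
E
```

```text
[[ 0.    -0.959 -0.282  0.072]
 [ 1.     0.    -0.    -0.001]
 [ 0.    -0.282  0.959 -0.141]
 [ 0.     0.     0.     1.   ]]
277 241 [ 0.0123 -0.02   -0.0073]
272 241 [ 0.0189 -0.02   -0.0223]
357 241 [ 0.01    0.02   -0.0021]
362 241 [ 0.0168  0.02   -0.0174]
[array([0.5224, 0.1074, 0.087 ]), array([0.5233, 0.1198, 0.087 ]), array([0.5242, 0.1323, 0.087 ])]
234 [199 195 195 196 198 197 197 196 196 196 195 195 195 197 196 196] [195 197 196 193 194 192 194 196 196 195 198 196 125 121 125 120]
236 [192 196 196 195 198 197 195 198 194 192 195 193 194 194 195 196] [196 194 197 197 195 194 198 197 195 194 192 131 120 124 122 121]
238 [201 196 195 197 197 194 195 196 197 194 196 195 195 195 197 193] [196 197 197 195 197 194 195 197 196 196 196 125 122 121 122 121]
240 [197 198 195 195 198 196 195 198 195 195 195 194 195 197 195 196] [197 194 196 195 195 195 195 196 197 197 197 122 122 122 122 123]
242 [194 196 196 197 197 195  79  66  66  71  65  27  25 184 197 197] [197 192  63  17  48  71  70  69  71 136 194 122 122 122 120 124]
244 [196 196 198 194 195 169  63  63  64  63  54  15   9 102 194 196] [194 193  37  13  10  70  69  69  64  65 190 122 121 119 122 121]
246 [195 195 197 197 194  84  60  62  62  60  31  11  10  96 196 195] [194 196  43   1  11  65  66  66  66  67 189 122 122 122 120 123]
248 [197 195 198 195 194  61  62  59  63  62  24  12  15  96 195 195] [197 195  24   9  11  41  69  67  68  67  74 122 119 125 121 118]
250 [194 153 156 157 110  64  64  63  61  54   1   6   5  53 197 194] [194 196  22   4  17  18  66  71  66  68  67  97  98  96  97 119]
```

Emit:
jog_arm(increments=[[1,1,-20,0],[0,0,-30,0],[0,0,-30,0],[0,0,-20,0],[0,0,-13,0],[0,0,-5,0],[0,0,-5,0],[0,0,0,0],[0,0,0,0],[0,0,0,0]], fingers=32, squeeze=60)

```text
t: 10.3
ee_pos: [0.5244, 0.12, 0.0777]
tcp_rot: [0.0, 0.038, 0.999, 0.0]
wrist_force: [0.1, -0.6, -0.5]
opening: 0.371
finger_force: 0.0
```

Emit:
jog_arm(increments=[[0,0,-1.5,0],[0,1,0,0],[0,1,0,0],[0,1,0,0],[0,0,0,0],[0,0,0,0],[0,0,0,0],[0,0,0,0],[0,0,0,0],[0,0,0,0]])

```text
t: 11.55
ee_pos: [0.524, 0.123, 0.0758]
tcp_rot: [-0.0, 0.038, 0.999, 0.0]
wrist_force: [-0.2, -0.6, -0.1]
opening: 0.375
finger_force: 0.0
```

Emit:
jog_arm(increments=[[0,1,0,0],[0,0,0,0],[0,0,0,0],[0,0,0,0],[0,0,0,0],[0,0,0,0],[0,0,0,0],[0,0,0,0],[0,0,0,0],[0,0,0,0]])

```text
t: 12.8
ee_pos: [0.524, 0.1236, 0.0758]
tcp_rot: [0.0, 0.039, 0.999, -0.0]
wrist_force: [-0.1, -5.5, 0.2]
opening: 0.377
finger_force: 2.6
```

Emit:
jog_arm(increments=[[0,1,0,0],[0,0,0,0],[0,0,0,0],[0,0,0,0],[0,0,0,0],[0,0,0,0],[0,0,0,0],[0,0,0,0],[0,0,0,0],[0,0,0,0]])

```text
t: 14.05
ee_pos: [0.524, 0.1236, 0.0757]
tcp_rot: [0.0, 0.039, 0.999, -0.002]
wrist_force: [-0.1, -8.0, 0.8]
opening: 0.371
finger_force: 3.9
```

Emit:
jog_arm(increments=[[0,1,0,0],[0,0,0,0],[0,0,0,0],[0,0,0,0],[0,0,0,0],[0,0,0,0],[0,0,0,0],[0,0,0,0],[0,0,0,0],[0,0,0,0]])

```text
t: 15.3
ee_pos: [0.524, 0.1237, 0.0757]
tcp_rot: [0.0, 0.039, 0.999, -0.003]
wrist_force: [-0.5, -10.8, -0.0]
opening: 0.376
finger_force: 5.2
```

```bash
python3 - <<'E'
from h import *
import pickle
o=save('wrist','w3.png');p=save('side','s3.png');pickle.dump((o,p),open('w3.pkl','wb'));s=o[0];print(s['ee_pos'],s['opening'],s['wrist_force'])
a=o[1]['color'][...,::-1]; b=cv2.resize(p[1]['color'][130:230,260:420,::-1],(640,400),interpolation=2)
cv2.imwrite('pics/c3.png',cv2.resize(np.vstack([a,b]),None,fx=.75,fy=.75))
E
```

```text
[0.52402653 0.12371567 0.075694  ] 0.3759153619079978 [ -0.47539854 -10.77035571  -0.04792618]
```

View pics/c3.png

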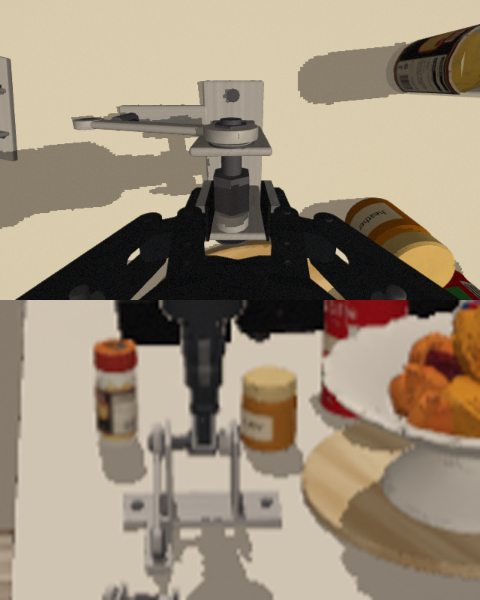

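Emit:
jog_arm(increments=[[0,1,0,0],[0,0,0,0],[0,0,0,0],[0,0,0,0],[0,1,0,0],[0,0,0,0],[0,0,0,0],[0,0,0,0],[0,0,0,0],[0,0,0,0]])

```text
t: 16.65
ee_pos: [0.5241, 0.1238, 0.0757]
tcp_rot: [0.0, 0.04, 0.999, -0.005]
wrist_force: [0.5, -15.6, 0.2]
opening: 0.378
finger_force: 7.8
```

Emit:
jog_arm(increments=[[0,1,0,0],[0,0,0,0],[0,0,0,0],[0,0,0,0],[0,0,0,0],[0,0,0,0],[0,0,0,0],[0,0,0,0],[0,0,0,0],[0,0,0,0]])

```text
t: 17.9
ee_pos: [0.5241, 0.1239, 0.0758]
tcp_rot: [0.0, 0.04, 0.999, -0.006]
wrist_force: [-0.1, -18.2, 1.9]
opening: 0.375
finger_force: 9.1
```

Emit:
jog_arm(increments=[[0,1,0,0],[0,0,0,0],[0,0,0,0],[0,0,0,0],[0,1,0,0],[0,0,0,0],[0,0,0,0],[0,0,0,0],[0,0,0,0],[0,0,0,0]])

```text
t: 19.15
ee_pos: [0.5241, 0.1241, 0.0759]
tcp_rot: [0.0, 0.04, 0.999, -0.008]
wrist_force: [-1.0, -23.5, 4.0]
opening: 0.37
finger_force: 11.7
```

```bash
python3 - <<'E'
from h import *
import pickle
o=save('wrist','w4.png');s=o[0];print(s['t'],s['ee_pos'],s['wrist_force'],s['moment'])
a,_=pickle.load(open('w3.pkl','rb'))
g=lambda d:cv2.cvtColor(d['color'],7)[130:190,90:270].astype(np.float32)
print(cv2.phaseCorrelate(g(a[1])[:,:90],g(o[1])[:,:90]),np.abs(g(a[1])-g(o[1])).mean())
E
```

```text
19.15 [0.52411819 0.12411846 0.07592156] [ -1.0103863  -23.50736025   4.0344133 ] [-4.98700088  0.15379363  0.07093362]
((0.3428750192300285, 0.44728157706559557), 0.692228501284564) 5.4835186
```

Emit:
jog_arm(increments=[[0,-5,0,0],[0,-5,0,0],[0,0,-3,0],[0,0,0,0],[0,3,0,0],[0,3,0,0],[0,3,0,0],[0,0,0,0],[0,0,0,0],[0,0,0,0]])

```text
t: 20.45
ee_pos: [0.5239, 0.1239, 0.0726]
tcp_rot: [0.0, 0.04, 0.999, -0.007]
wrist_force: [0.1, -19.2, 1.5]
opening: 0.375
finger_force: 9.6
```

Emit:
jog_arm(increments=[[0,0,1,0],[0,0,0,0],[0,0,1,0],[0,0,0,0],[0,0,1,0],[0,0,0,0],[0,0,0,0],[0,0,0,0],[0,0,0,0],[0,0,0,0]])

```text
t: 21.7
ee_pos: [0.5239, 0.1243, 0.0751]
tcp_rot: [-0.0, 0.04, 0.999, -0.007]
wrist_force: [1.9, -18.2, -3.3]
opening: 0.373
finger_force: 8.4
```

```bash
python3 - <<'E'
from h import *
import pickle
o=save('wrist','w5.png');s=o[0];print(s['t'],s['ee_pos'],s['wrist_force'])
a=cv2.imread('pics/w3.png')
cv2.imwrite('pics/c5.png',np.vstack([cv2.resize(x[120:210,60:360],(800,240)) for x in (a,o[1]['color'][...,::-1])]))
E
```

```text
21.7 [0.52388557 0.12428521 0.07513708] [  1.85366716 -18.24220451  -3.26812559]
```

View pics/c5.png

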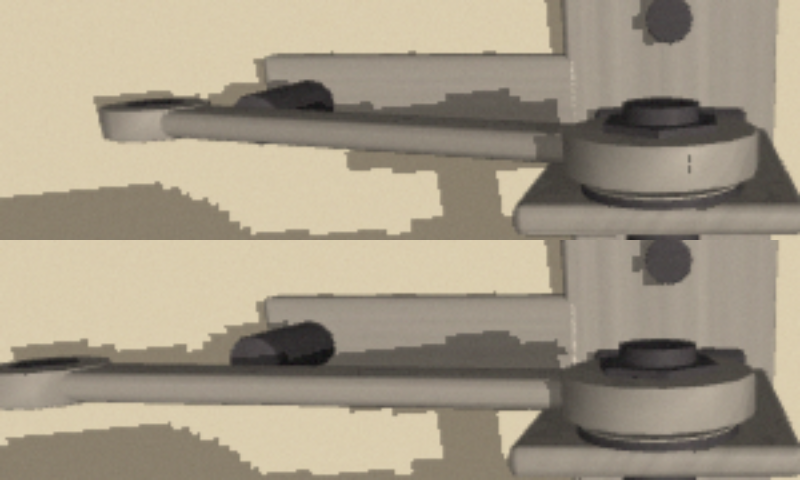

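The handle has risen clearly off its pin, with the hole now near (77,168). I'll get the angle by projecting the tip at each candidate joint value.

```bash
cat >> h.py <<'E'
def angle_table(s,d):
    T=np.array(d['tool_from_camera']);A=Rq(s['tcp_rot']);W=np.eye(4);W[:3,:3]=A;W[:3,3]=s['ee_pos'];M=np.linalg.inv(W@T)
    c,n=np.cos(-.075),np.sin(-.075)
    for th in np.arange(0,.55,.05):
        b=np.array([-.042,-.122*np.cos(.3-th),0]);X=[.523+c*b[0]-n*b[1],.1195+n*b[0]+c*b[1],.075-.122*np.sin(.3-th),1]
        p=(M@X)[:3];q=d['camera_matrix']@(p/p[2]);print(round(th,2),q[:2].round(1))
E
python3 - <<'E'
from h import *
import pickle
(s,d),_=pickle.load(open('w3.pkl','rb'));angle_table(s,d)
s,d=save('wrist','w6.png');print(s['ee_pos'],s['wrist_force'],s['t']);angle_table(s,d)
E
```

```text
0.0 [118.5 165. ]
0.05 [109.2 166.6]
0.1 [ 99.7 168.4]
0.15 [ 90.  170.3]
0.2 [ 80.1 172.4]
0.25 [ 70.  174.7]
0.3 [ 59.7 177.1]
0.35 [ 49.1 179.7]
0.4 [ 38.4 182.6]
0.45 [ 27.4 185.7]
0.5 [ 16.2 189.1]
[0.52390758 0.12427041 0.07515925] [  0.99947549 -18.07065704  -3.37669541] 21.75
0.0 [118.6 165.4]
0.05 [109.3 167.1]
0.1 [ 99.7 168.9]
0.15 [ 90.  170.8]
0.2 [ 80.1 172.9]
0.25 [ 69.9 175.2]
0.3 [ 59.5 177.6]
0.35 [ 48.9 180.3]
0.4 [ 38.1 183.1]
0.45 [ 27.  186.2]
0.5 [ 15.7 189.6]
```

Emit:
jog_arm(increments=[[0,0,0.5,0],[0,0,0,0],[0,0,0.5,0],[0,0,0,0],[0,0,0,0],[0,0,0,0],[0,0,0,0],[0,0,0,0],[0,0,0,0],[0,0,0,0]])

```text
t: 23.05
ee_pos: [0.5239, 0.1245, 0.0763]
tcp_rot: [0.0, 0.04, 0.999, -0.007]
wrist_force: [1.1, -17.3, -2.9]
opening: 0.377
finger_force: 8.0
```

Emit:
jog_arm(increments=[[0,-0.5,0,0],[0,-0.5,0,0],[0,-0.5,0,0],[0,-0.5,0,0],[0,0,0,0],[0,0,0,0],[0,0,0,0],[0,0,0,0],[0,0,0,0],[0,0,0,0]], fingers=28)

```text
t: 24.3
ee_pos: [0.5238, 0.1225, 0.0763]
tcp_rot: [-0.0, 0.04, 0.999, -0.007]
wrist_force: [-0.6, -17.6, -1.4]
opening: 0.331
finger_force: 8.1
```

```bash
cat >> h.py <<'E'
def tip(d):
    # left end of the spanner: pixels darker than the worktop, greyish, rows 140-200, connected to the handle
    im=d['color'].astype(int);g=im.sum(2)/3;sat=im.max(2)-im.min(2)
    m=((sat<22)&(g>70)).astype(np.uint8);m[:140]=0;m[200:]=0;m[:,:5]=0;m[:,300:]=0
    n,l,st,c=cv2.connectedComponentsWithStats(m);i=1+np.argmax(st[1:,4]);return st[i]
E
python3 - <<'E'
from h import *
import pickle
(s,d),_=pickle.load(open('w3.pkl','rb'));print(tip(d))
d5=dict(color=cv2.imread('pics/w5.png')[...,::-1]);print(tip(d5))
s,d=save('wrist','w7.png');print(s['ee_pos'],s['wrist_force'],s['t'],tip(d))
E
```

```text
[ 120  152  180   43 2839]
[  80  140  220   60 3626]
[0.52377519 0.12247557 0.07631858] [ -0.63742163 -17.64785104  -1.40353565] 24.3 [  70  149  230   46 3046]
```

Emit:
jog_arm(increments=[[0,-0.5,0,0],[0,-0.5,0,0],[0,-0.5,0,0],[0,0,0,0],[0,0,0,0],[0,0,0,0],[0,0,0,0],[0,0,0,0],[0,0,0,0],[0,0,0,0]], fingers=25)

```text
t: 25.6
ee_pos: [0.5236, 0.1209, 0.0762]
tcp_rot: [-0.0, 0.04, 0.999, -0.007]
wrist_force: [0.1, -17.0, -1.4]
opening: 0.295
finger_force: 8.2
```

```bash
python3 - <<'E'
from h import *
s,d=save('wrist','w8.png');print(s['ee_pos'],s['wrist_force'],s['t'],tip(d),s['opening'],s['finger_force'])
E
```

```text
[0.52362794 0.12093857 0.07623265] [  0.11926489 -16.98743984  -1.40414751] 25.6 [  76  152  224   43 2891] 0.2949326978919159 8.20720222138334
```

Emit:
jog_arm(increments=[[0,-0.5,0,0],[0,-0.5,0,0],[0,0,0,0],[0,0,0,0],[0,0,0,0],[0,0,0,0],[0,0,0,0],[0,0,0,0],[0,0,0,0],[0,0,0,0]], fingers=22.5, squeeze=20)

```text
t: 26.9
ee_pos: [0.5236, 0.1205, 0.0763]
tcp_rot: [-0.0, 0.04, 0.999, -0.006]
wrist_force: [0.1, -16.3, -1.0]
opening: 0.281
finger_force: 19.1
```

```bash
python3 - <<'E'
from h import *
s,d=save('wrist','w9.png');print(s['ee_pos'],s['wrist_force'],s['t'],tip(d),s['opening'],s['finger_force'])
cv2.imwrite('pics/c9.png',cv2.resize(d['color'][120:320,40:440,::-1],(800,400),interpolation=2))
E
```

```text
[0.52364158 0.12053501 0.07632939] [  0.08704063 -16.34001099  -0.99425363] 26.9 [  51  152  249   42 3026] 0.28066347846824674 19.056982453912497
```

View pics/c9.png

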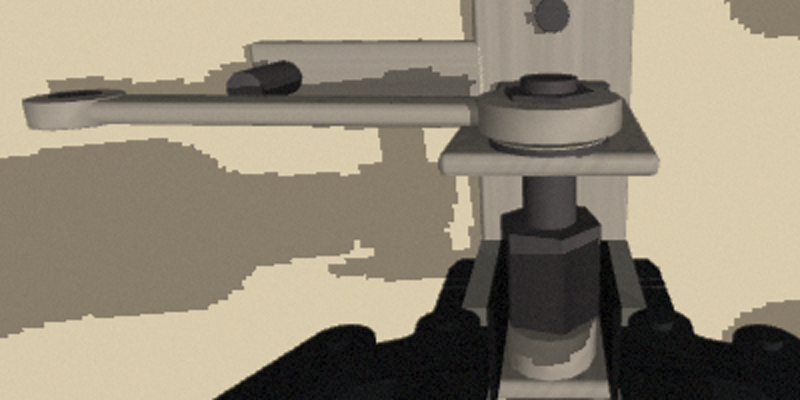

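Both pads now hold the head. The handle's ring-top centre is at about (79,168) in the frame. I'll hold for one call and check that the angle stays steady.

Emit:
jog_arm(increments=[[0,0,0,0],[0,0,0,0],[0,0,0,0],[0,0,0,0],[0,0,0,0],[0,0,0,0],[0,0,0,0],[0,0,0,0],[0,0,0,0],[0,0,0,0]])

```text
t: 28.2
ee_pos: [0.5237, 0.1205, 0.0763]
tcp_rot: [-0.0, 0.04, 0.999, -0.006]
wrist_force: [-0.4, -15.5, -1.5]
opening: 0.281
finger_force: 19.1
```

```bash
python3 - <<'E'
from h import *
s,d=save('wrist','w10.png');print(s['ee_pos'],s['t'],tip(d),s['opening'],s['finger_force']);angle_table(s,d)
b=cv2.imread('pics/w9.png')[...,::-1]
print(np.abs(b[140:190,40:200].astype(int)-d['color'][140:190,40:200]).mean())
E
```

```text
[0.52367655 0.12052223 0.0763389 ] 28.2 [  83  140  217   54 3046] 0.2810001987808776 19.057504227384925
0.0 [125.6 165. ]
0.05 [116.6 166.7]
0.1 [107.4 168.4]
0.15 [ 98.  170.3]
0.2 [ 88.4 172.4]
0.25 [ 78.7 174.6]
0.3 [ 68.7 177. ]
0.35 [ 58.6 179.6]
0.4 [ 48.2 182.4]
0.45 [ 37.7 185.5]
0.5 [ 27.  188.8]
1.8212083333333333
```

```bash
python3 -c "
from plant import ctrl
print(ctrl.job_done())"
```

```text
the job is handed in; nothing more can be done
None
```

Handed in at about 28 s: the spice jar stands about 19 cm from the bolt, and both pads grip the head at about 19 N with the spanner holding steady at about 0.25 rad by camera estimate, near level and inside the 0.17–0.43 window; the hand-in returned no verdict.

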